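# Open the preserve jar in its rest

### The job

Push the loose square jar along its wooden rest until it stands flush against the end stop and is held between the rails, then unscrew its tight lid anticlockwise, stopping when it comes free (about a sixth of a turn), and lift it straight up without lifting the jar or pulling it out of its seat. Finish while holding the lid upright a few centimetres above the jar's mouth; do not put it down or let go. Leave the other things on the counter where they are.

Things in the scene. Friction and masses are not known exactly. Their poses are not given: they have to be found in the camera images.
- jar_rest: Fixed jar rest of waxed, slippery wood. Origin: on the counter, under the centre of a seated jar. x points along the rest to its end stop, z up. Board 208 x 140 mm (x -145 to +63), 8 mm thick, the jar stands on it. Two parallel rails, inner faces at y = +-39.5 mm, from x = -10 to +38, tops 30 mm above the counter; in front they flare to y = +-57.5 at x = -72. The -x end is open, roughly towards the robot.
- end_stop (a point): Centre of the end stop's face at its top edge: 38 mm along x from the rest's origin, 34 mm above the counter. The face spans the rest's y and looks to its -x; the flat side of the jar butts against it.
- square_jar: Squat square jar of clouded glass, loose, full, about 0.45 kg. Origin: centre of its underside; z up. Body 76 x 76 x 50 mm high, flat upright sides. Starts on the board in the flared mouth, 70 to 90 mm short of the end stop, up to 4 mm off-centre, turned up to 0.1 rad; seated, its origin is over the rest's origin with parallel axes. Unbraced, it turns with the lid.
- jar_mouth (a point): Centre of the jar's mouth (rim of its round neck), on the jar's axis, 78 mm above the jar's origin. A sprung rubber seal on it (3 mm thick) rises another 2.5 mm when the lid comes free.
- lid: Steel twist-off lid on the square jar: round, 56 mm diameter, 27 mm tall, ribbed side, 60 g. Origin: centre of its lower rim, z up; screwed on, 57 mm above the jar's origin and 7 mm above the jar's shoulder. The seal presses it against three lugs (about 0.3 N m to turn); it does not rise as it turns. See point lid_top for the angles.
- lid_top (a point): Centre of the lid's top, 27 mm above its origin; axes as the lid's. The lid's x axis, measured anticlockwise from above from the jar's x axis, starts at 0.08 to 0.26 rad; the lugs are free at 1.0 to 1.4 rad, a stop blocks it at about 1.5. Free, it lifts straight off; 27 mm of lift clears the neck and seal.
- round_jar: Bystander: taller round jar with its own lid, 66 mm diameter, 110 mm high, back left; origin at centre of its underside. Leave alone.
- tasting_cube: Bystander: 50 mm cheese cube to the right; origin at centre of its underside. Leave alone.
- goat_brick: Bystander: white goat cheese brick, 62 mm, at the back; origin at centre of its underside. Leave alone.
- tongs: Bystander: tongs lying on the counter at the near right, 33 x 164 x 18 mm; origin at centre of the underside. Leave alone.
Not all that is in view belongs to the job. Leave any blue or green look-alike of the square_jar alone.

How it is judged (in metres and radians):
On the way, in this order (a step that is already met when the one before it is completed fails the run):
1. the jar stands flush against the end stop, between the rails, its lid still screwed on (x of square_jar in the frame of jar_rest between -0.004 and 0.004 m and y of square_jar in the frame of jar_rest between -0.006 and 0.006 m and angle between the x axis of square_jar and the x axis of jar_rest, either way round below 0.09 rad and angle between square_jar's own z axis and vertical below 0.08 rad and angle between the x axis of lid and the x axis of square_jar, either way round below 0.6 rad), for 0.2 s.
2. the lid has been turned until its lugs are free, with the jar still seated (x of square_jar in the frame of jar_rest between -0.004 and 0.004 m and y of square_jar in the frame of jar_rest between -0.006 and 0.006 m and angle between the x axis of square_jar and the x axis of jar_rest, either way round below 0.09 rad and angle between square_jar's own z axis and vertical below 0.08 rad and angle between the x axis of lid and the x axis of square_jar, either way round above 0.9 rad), for 0.1 s.
At the end, for the whole second after the job is handed in: The fingers hold the lid still, upright (0.2 rad), within 20 mm sideways of the jar's axis, its lower rim 84 to 150 mm above the jar's underside, not touching the jar; the jar stands upright and seated: within 4 mm of flush with the end stop, 6 mm sideways, 0.09 rad (x of square_jar in the frame of jar_rest between -0.004 and 0.004 m and y of square_jar in the frame of jar_rest between -0.006 and 0.006 m and angle between the x axis of square_jar and the x axis of jar_rest, either way round below 0.09 rad and angle between square_jar's own z axis and vertical below 0.08 rad and z of lid in the frame of square_jar between 0.084 and 0.15 m and horizontal distance between lid and square_jar below 0.02 m and angle between lid's own z axis and vertical below 0.2 rad and linear speed of each of lid, square_jar below 0.03 m/s and contact force between the fingers and lid above 1 N and contact force between lid and square_jar below 0.1 N); the arm keeps its last pose, push and grip.
It fails at once if the lid is turned on past the free range into its stop while still down on the jar (angle between the x axis of lid and the x axis of square_jar, either way round above 1.48 rad and z of lid in the frame of square_jar below 0.07 m).
It fails at once if the jar is lifted off its rest (z of square_jar in the frame of jar_rest above 0.018 m).
It fails at once if the jar is tipped (angle between square_jar's own z axis and vertical above 0.25 rad).
It fails at once if a bystander is moved more than 30 mm (distance of any of round_jar, tasting_cube, goat_brick, tongs from where it was at the start of the episode above 0.03 m).
It also fails if it takes over 48 s, if anything falls off the work surface, if the arm or the gripper's body presses on something with over 40 N, if the wrist force passes 120 N, or if a joint passes its speed limit or range.

### The arm

A 6-joint arm with a two-finger parallel gripper is mounted at the origin on the work surface; the furniture and walls round the work are solid. World frame = base frame: x ahead of the robot, y to its left, z up, the work surface at z = 0. Lengths are in mm, angles in rad, forces in N, time in s.
With the tool pointing down it reaches from about 225 to 725 mm from the base axis. Payload 3.1 kg.
Tool frame: the origin (TCP) lies between the finger pads; the fingertips stand 19 mm ahead of it and the grasp point (between the pads) is the TCP (tcp_to_tips is the distance from the TCP to the fingertips, in mm); z points along the fingers, y is the direction in which the jaws open and shut (so a half turn about z gives the same grasp; the last joint's range is limited). The gripper opens to 85 mm and grips with 20 to 120 N. Pads are 22 mm wide; open, the fingers measure 114 mm over their backs; the gripper's body (76 mm by 85 mm) begins 54 mm behind the grasp point. The pads swing forward as they close: fully open they stand 13 mm farther back than shut.
Start: joints at [0.974, 0.048, 0.099, 1.622, 0, 1.443], TCP at [237.209, 468.347, 250.312] pointing down, gripper open.
Joint ranges: [-2.91, 2.91], [-0.99, 1.94], [-1.21, 1.42], [-2.12, 2.29], [-1.49, 1.47], [-3.14, 3.14]. Speed limits (rad/s): [2.79, 2.79, 3.14, 3.14, 3.14, 3.14].

### API

Orientations are given as a unit quaternion [x, y, z, w].
In Python, from workcell import get_obs, get_image, hand_in, masks_of, tcp_to_tips gives the robot as it stands.
- The arm moves only by the shell command python3 -m handwheel 'ROWS' [FORCE]. ROWS is a JSON object of lists of equal length, an entry for each row: "travel": the shift along the tool's x, y, z in mm, a list of three; "yaw": the turn about the tool's z in rad; "claw": the closure in counts, from 0 (fully open) to 255 (shut). A call has 1 to 12 rows; each row shifts and turns the commanded pose from where the row before left it, along the tool's axes as they then stand; what a row does not reach is not made up. A row lasts 1/12 s, in which the tool goes at most 41.7 mm and 7.16 degrees, less where a joint would pass 70% of its speed; a pose out of reach is approached as far as the arm can. A call with a gripper value outside its range is refused whole. The fingers move at their own pace and stop on an object; FORCE is the grip in N (left out, the last holds). Time passes only in rows, so rows that do not move let the fingers close. It gives the time, the measured TCP pose, the force and the opening at its end, in the units of the state.
- get_obs(): the state, without advancing time (a new reading comes with each control period).
- get_image(name): name is "side" or "top" or "wrist"; returns a dict with "image" (420x560x3 uint8, blue, green, red), "fovy" (degrees; the focal length in pixels is half the picture's height over the tangent of half this angle, whatever the lens; pixels are square), "cx", "cy" (the principal point, pixels), "rvec" (rotation vector, rad) and "tvec" (3), from world to camera coordinates, as OpenCV has them. Camera axes: x right, y down, z forward; pixel columns grow to the right and rows downward; lengths in mm; the calibration is good to about 2 mm. A picture is of the moment at which its call begins. There is no depth.
- hand_in(): hands the job in, once; it reports no verdict.
Trained networks look in the newest picture that a camera, given by its name, has taken for a name from the list of things; names that differ only in an ending like _2 or _b are one class to them, and where a whole thing is asked for, a point or a joint stands for the part that bears it (a point fixed in the world has none). Each returns a list of dicts, best first, with "score" (0 to 1); they miss things now and then, are a little off and sometimes report something else, mostly with a low value. They report only what shows in the picture. A call takes as long as a camera call. They do not tell look-alikes from the thing itself.
- masks_of(camera, thing): "pixels" (420x560 bool, what is visible of it) and "bbox" ([left, top, width, height] in pixels, round what is visible of it).
The state is a dict: "time_s": time; "joint_pos": joint angles; "qvel": joint speeds; "effort": joint torques, N m; "tool_pos": TCP position; "tcp_rot": TCP orientation; "ft_force": force on the tool from outside, world axes, zero at the start; "ft_torque": the same for the moment, N m; "width": finger opening in mm.
Only numpy, scipy, OpenCV 4.12 (cv2) and the standard library are available. Lean on these libraries where they do the work, as an engineer would, in place of code of your own. Each camera call takes 0.05 s, during which the arm holds its last target.

## Working session

There is one attempt and no reset: what is moved stays moved. The work goes in short steps, Python scripts to look and compute and a shell command to move; the robot and the scene stay as the last step left them, time stands still between calls to the robot, and variables do not carry over. Pictures are saved under pics/ and viewed, and the job is handed in when it is done.

```bash
ls; mkdir -p pics; python3 - <<'E'
from workcell import *
import cv2
print(get_obs(), tcp_to_tips)
for n in("side","top","wrist"):
    d=get_image(n); cv2.imwrite(f"pics/{n}0.png",d["image"]); print(n,d["fovy"],d["cx"],d["cy"],d["rvec"],d["tvec"])
    for t in("square_jar","lid","jar_rest"):
        for m in masks_of(n,t): print(n,t,round(m["score"],2),m["bbox"])
E
```

```text
pics
{'time_s': 0.0, 'joint_pos': array([9.74210939e-01, 4.87747014e-02, 9.75700200e-02, 1.62200523e+00,
       3.88953397e-06, 1.44300859e+00]), 'qvel': array([ 2.36539114e-03,  5.24581228e-05, -2.39180580e-03, -1.53943522e-03,
        6.69168510e-04, -1.65804520e-03]), 'effort': array([-5.00691513e-04, -3.38782418e+01,  3.20016003e+01,  2.04225403e-02,
       -2.65557655e-04, -4.15468790e-06]), 'tool_pos': array([236.88020222, 467.8757097 , 249.09071539]), 'tcp_rot': array([ 2.32258127e-01,  9.72653436e-01, -1.12781348e-03, -4.29409638e-04]), 'ft_force': array([ 0.43901417, -0.00488195, -0.04975776]), 'ft_torque': array([ 0.01787621,  0.02176474, -0.00623471]), 'width': 85.40559972459565} 19.0
side 46.35558298833766 277.68829607577766 212.89444864015604 [ 2.44304216  0.07186039 -0.00667669] [-545.0490229    26.4853564  1147.83936767]
side square_jar 0.87 [253.7, 172.4, 40.4, 42.8]
side square_jar 0.66 [167.2, 192.6, 44.3, 48.7]
side square_jar 0.55 [239.4, 227.9, 39.5, 43.2]
side lid 0.71 [247.1, 224.1, 27.1, 25.4]
side lid 0.17 [241.0, 230.9, 35.8, 37.3]
side jar_rest 0.74 [233.5, 226.7, 93.5, 58.1]
top 45.98385423982794 285.034709473165 204.92930656833522 [ 2.2110503  -2.18103564  0.08382924] [ -23.38016442  546.55471291 1175.82045587]
top square_jar 0.88 [288.8, 205.8, 33.2, 31.8]
top square_jar 0.72 [208.1, 192.7, 42.9, 41.5]
top square_jar 0.72 [369.6, 235.9, 25.3, 15.8]
top lid 0.88 [297.7, 209.3, 23.6, 21.9]
top jar_rest 0.66 [270.8, 154.8, 63.8, 95.4]
wrist 63.86053775361114 288.3530314796158 209.18466343631752 [-2.4668446  -1.51506513 -0.21294436] [-524.5769788   -34.55392862  378.74606755]
```

```bash
python3 - <<'E'
import cv2,numpy as np
a=cv2.imread("pics/side0.png");b=cv2.imread("pics/top0.png")
c=np.hstack([cv2.resize(a[130:310,140:360],None,fx=1.8,fy=1.8),cv2.resize(b[130:310,190:410],None,fx=1.8,fy=1.8)])
cv2.imwrite("pics/c1.png",c)
cv2.imwrite("pics/full.png",np.vstack([cv2.resize(x,(400,300)) for x in(a,b)]))
E
```

```text
(no output)
```

View pics/c1.png

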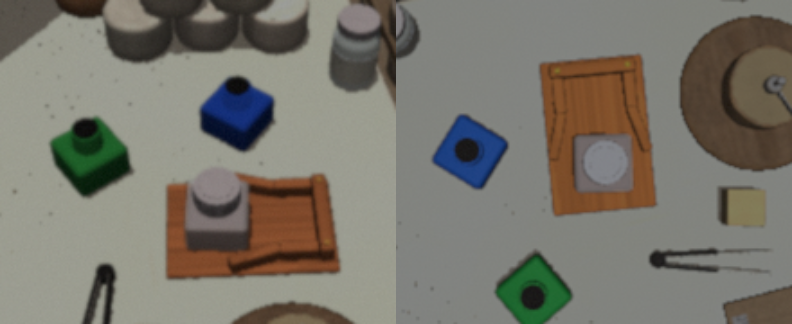

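View pics/full.png

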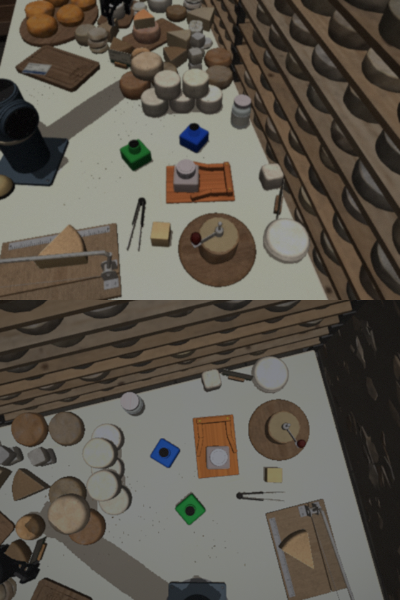

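View pics/top0.png

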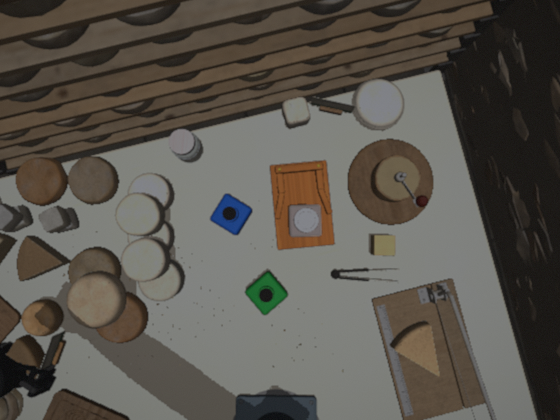

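The grey jar standing on the orange rest, top (305,220) / side (273,193), is the clouded glass square_jar. The blue one at top (231,214) and the green one at (266,292) are look-alikes, which I'll leave alone. The enlarged crop confirms it. Next I'll measure the poses.

```bash
cat > h.py <<'E'
import numpy as np,cv2
from workcell import *
from scipy.optimize import minimize,least_squares
def cam(d):
    f=210/np.tan(np.radians(d["fovy"])/2)
    return np.array([[f,0,d["cx"]],[0,f,d["cy"]],[0,0,1.]]),np.array(d["rvec"],float),np.array(d["tvec"],float)
def proj(d,P):
    K,r,t=cam(d); return cv2.projectPoints(np.array(P,float).reshape(-1,3),r,t,K,None)[0].reshape(-1,2)
def back(d,uv,z):
    K,r,t=cam(d);R=cv2.Rodrigues(r)[0];c=-R.T@t
    v=R.T@np.linalg.inv(K)@np.array([uv[0],uv[1],1.]); return c+v*(z-c[2])/v[2]
def tf(p,P):
    c,s=np.cos(p[2]),np.sin(p[2]);P=np.array(P,float)
    return np.c_[p[0]+c*P[:,0]-s*P[:,1],p[1]+s*P[:,0]+c*P[:,1],P[:,2]]
def box(x0,x1,y0,y1,z0,z1): return [[x,y,z] for x in(x0,x1) for y in(y0,y1) for z in(z0,z1)]
def sil(d,parts,S=4):
    im=np.zeros((420*S,560*S),np.uint8)
    for P in parts:
        h=cv2.convexHull(((proj(d,P)+.5)*S).astype(np.float32)).astype(np.int32); cv2.fillConvexPoly(im,h,1)
    return cv2.resize(im.astype(np.float32),(560,420),interpolation=cv2.INTER_AREA)
def cyl(r,z0,z1):
    a=np.linspace(0,2*np.pi,40); return [[r*np.cos(t),r*np.sin(t),z] for t in a for z in(z0,z1)]
E
cat > m.py <<'E'
from h import *
D={n:get_image(n) for n in("top","side")}
M={}
for n in D:
    hsv=cv2.cvtColor(D[n]["image"],cv2.COLOR_BGR2HSV)
    mk=(hsv[...,0]<18)&(hsv[...,1]>140)&(hsv[...,2]>40)
    roi=np.zeros_like(mk)
    r=(145,260,255,345) if n=="top" else (215,300,220,345)
    roi[r[0]:r[1],r[2]:r[3]]=1
    mk=(mk&roi).astype(np.uint8)
    k,l,s,c=cv2.connectedComponentsWithStats(mk); i=1+s[1:,4].argmax(); print(n,s[i])
    M[n]=(l==i)
    j=[m["pixels"] for m in masks_of(n,"square_jar")]
    b=[x for x in j if x[r[0]:r[1],r[2]:r[3]].sum()>.5*x.sum()]
    jm=max(b,key=lambda x:x.sum()) ; M[n+"j"]=jm
    L=[m["pixels"] for m in masks_of(n,"lid")]; M[n+"l"]=L[0]
    print(n,"lid cent",np.argwhere(L[0]).mean(0)[::-1])
uv=np.argwhere(M["topl"]).mean(0)[::-1]; print("lid xy from top",back(D["top"],uv,57+8+24))
full={n:cv2.fillPoly(np.zeros((420,560),np.uint8),[cv2.convexHull(np.argwhere(M[n]|M[n+"j"])[:,::-1].astype(np.int32))],1) for n in D}
ctr=back(D["top"],np.argwhere(M["top"]).mean(0)[::-1],8)
def cost(p,ns=("top","side"),pr=0):
    e=0
    for n in ns:
        s=sil(D[n],[tf(p,box(-145,63,-70,70,0,8)),tf(p,box(38,60,-60,60,0,34))])
        # only compare away from jar
        w=~cv2.dilate(M[n+"j"].astype(np.uint8),np.ones((3,3))).astype(bool)
        s2=np.maximum(s,0); e+=(np.abs(s2-full[n])*w).sum()
    return e
for ns in(("top",),("side",),("top","side")):
    best=None
    for a in(-.15,0,.15):
        q=minimize(cost,[ctr[0]+41,ctr[1],a],args=(ns,),method="Nelder-Mead",options=dict(initial_simplex=np.array([[ctr[0]+41,ctr[1],a]]+[[ctr[0]+41+25*(i==0),ctr[1]+25*(i==1),a+.2*(i==2)] for i in range(3)])))
        if best is None or q.fun<best.fun: best=q
    print(ns,best.x,best.fun)
rest=best.x
def jc(p,ns=("top","side")):
    e=0
    for n in ns:
        s=sil(D[n],[tf(p,box(-38,38,-38,38,8,58)),tf(p,cyl(28,65,92))]); e+=np.abs(s-(M[n+"j"]|M[n+"l"])).sum()
    return e
for ns in(("top",),("side",),("top","side")):
    q=minimize(lambda p:jc(p,ns),[*back(D["top"],uv,89)[:2],rest[2]],method="Nelder-Mead",options=dict(initial_simplex=np.array([[*back(D["top"],uv,89)[:2],rest[2]]]+[np.array([*back(D["top"],uv,89)[:2],rest[2]])+8*np.eye(3)[i]*[1,1,.02] for i in range(3)])))
    c,s=np.cos(rest[2]),np.sin(rest[2]);v=q.x[:2]-rest[:2]
    print("jar",ns,q.x,q.fun,"in rest",c*v[0]+s*v[1],-s*v[0]+c*v[1],q.x[2]-rest[2])
np.save("rest.npy",rest);np.save("jar.npy",q.x)
for n in D:
    im=D[n]["image"].copy(); r=(140,265,245,350) if n=="top" else (160,300,220,345)
    S=4; o=cv2.resize(im[r[0]:r[1],r[2]:r[3]],None,fx=S,fy=S,interpolation=cv2.INTER_CUBIC)
    for p,B,c in((rest,box(-145,63,-70,70,8,8),(0,255,0)),(rest,box(38,38,-60,60,34,34),(255,255,0)),(rest,box(-10,38,39.5,39.5,30,30),(255,0,0)),(rest,box(-10,38,-39.5,-39.5,30,30),(255,0,0)),(q.x,box(-38,38,-38,38,58,58),(0,0,255)),(q.x,cyl(28,92,92),(0,255,255))):
        h=cv2.convexHull(((proj(D[n],tf(p,B))+.5-[r[2],r[0]])*S).astype(np.float32)).astype(np.int32); cv2.polylines(o,[h],True,c,1)
    cv2.imwrite(f"pics/fit_{n}.png",o)
E
python3 m.py
```

```text
top [ 271  161   63   88 3533]
top lid cent [306.11521739 219.26956522]
side [ 233  228   95   56 3337]
side lid cent [259.97752809 236.43499197]
lid xy from top [510.47714131 -63.09096847  89.        ]
('top',) [ 5.89651742e+02 -5.21115399e+01  1.10183572e-01] 167.9375
('side',) [ 5.90767586e+02 -4.94559015e+01  1.02670866e-01] 243.625
('top', 'side') [ 5.90757469e+02 -5.06286893e+01  1.11376796e-01] 497.0
jar ('top',) [ 5.09654371e+02 -6.30477245e+01  2.66294559e-02] 68.0625 in rest -81.98091881732346 -3.3277476980510716 -0.08474733960635933
jar ('side',) [ 5.09543155e+02 -5.91248600e+01  5.45047857e-02] 147.125 in rest -81.65543221575626 0.5831720739487967 -0.05687200985942571
jar ('top', 'side') [ 5.10143367e+02 -6.30127092e+01  2.90345947e-02] 230.4375 in rest -81.4910611217821 -3.3472995542828485 -0.08234220077913182
```

View pics/fit_top.png

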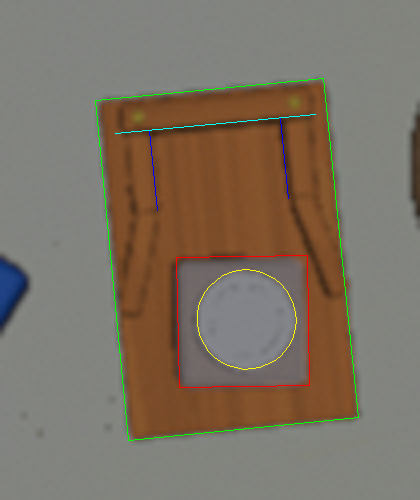

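View pics/fit_side.png

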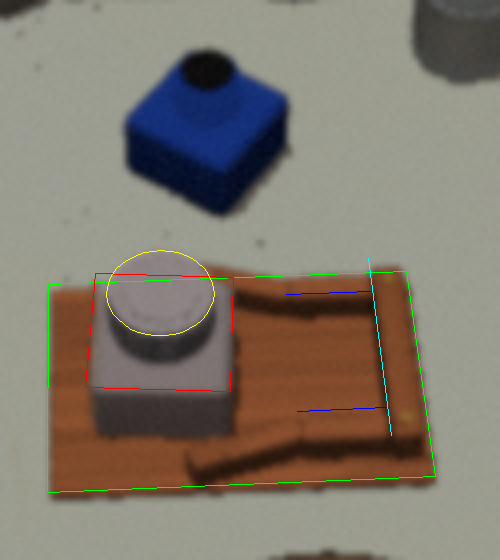

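```bash
python3 -m handwheel '{"travel":[[0,0,0],[0,0,0],[0,0,0],[0,0,0],[0,0,0],[0,0,0]],"yaw":[-0.116,-0.116,-0.116,-0.116,-0.116,0],"claw":[140,140,140,140,140,140]}' 30
cat > st.py <<'E'
from h import *
import sys
from scipy.spatial.transform import Rotation as R
o=get_obs();rest=np.load("rest.npy");r=R.from_quat(o["tcp_rot"]);m=r.as_matrix()
c,s=np.cos(rest[2]),np.sin(rest[2]);Rr=np.array([[c,-s],[s,c]])
print("t",round(o["time_s"],2),"tcp",o["tool_pos"].round(1),"rest",(Rr.T@(o["tool_pos"][:2]-rest[:2])).round(1),"yang",round(np.arctan2(m[1,1],m[0,1]),3),"want",round(rest[2]+np.pi/2,3),"tilt",m[:,2].round(3),"j",o["joint_pos"].round(2),"w",round(o["width"],1),"F",o["ft_force"].round(1),"T",o["ft_torque"].round(2))
if len(sys.argv)>3:
    w=np.array([*(Rr@np.array([float(a) for a in sys.argv[1:3]])+rest[:2]),float(sys.argv[3])]); print("target",w.round(1),"tooltravel",(m.T@(w-o["tool_pos"])).round(1))
E
python3 st.py -145 -2 150
```

```text
time_s: 1.4
tool_pos: [237.2, 468.3, 250.3]
tcp_rot: [-0.057, 0.998, -0.0, 0.0]
ft_force: [0.5, -0.2, 0.5]
width: 38.4
t 1.4 tcp [237.2 468.3 250.3] rest [-293.7  555. ] yang 1.684 want 1.682 tilt [ 0. -0. -1.] j [ 0.97  0.05  0.1   1.62 -0.    0.86] w 38.4 F [ 0.5 -0.2  0.5] T [-0.02 -0.01  0.01]
target [446.9 -68.7 150. ] tooltravel [-147.7 -557.3  100.3]
```

```bash
python3 -m handwheel '{"travel":[[-7.4,-27.9,0],[-7.4,-27.9,0],[-7.4,-27.9,0],[-7.4,-27.9,0],[-7.4,-27.9,0],[-7.4,-27.9,0],[-7.4,-27.9,0],[-7.4,-27.9,0],[-7.4,-27.9,0],[-7.4,-27.9,0]],"yaw":[0,0,0,0,0,0,0,0,0,0],"claw":[140,140,140,140,140,140,140,140,140,140]}'
python3 -m handwheel '{"travel":[[-7.4,-27.9,0],[-7.4,-27.9,0],[-7.4,-27.9,0],[-7.4,-27.9,0],[-7.4,-27.9,0],[-7.4,-27.9,0],[-7.4,-27.9,0],[-7.4,-27.9,0],[-7.4,-27.9,0],[-7.4,-27.9,0],[0,0,0],[0,0,0]],"yaw":[0,0,0,0,0,0,0,0,0,0,0,0],"claw":[140,140,140,140,140,140,140,140,140,140,140,140]}'
python3 st.py -145 -2 46
python3 - <<'E'
from h import *
for n in("side","wrist"): cv2.imwrite(f"pics/{n}1.png",get_image(n)["image"])
E
```

```text
time_s: 2.23
tool_pos: [342.0, 198.0, 250.5]
tcp_rot: [-0.054, 0.999, 0.0, 0.0]
ft_force: [0.9, -0.0, 0.2]
width: 38.4
time_s: 3.23
tool_pos: [446.3, -70.9, 250.0]
tcp_rot: [-0.053, 0.999, 0.0, -0.0]
ft_force: [-0.2, 0.7, -0.5]
width: 38.9
t 3.23 tcp [446.3 -70.9 250. ] rest [-145.8   -4.1] yang 1.677 want 1.682 tilt [-0.001  0.    -1.   ] j [-0.31 -0.14 -0.08  1.63  0.   -0.41] w 38.9 F [-0.2  0.7 -0.5] T [ 0.02  0.06 -0.03]
target [446.9 -68.7  46. ] tooltravel [ -1.   2. 204.]
```

View pics/wrist1.png

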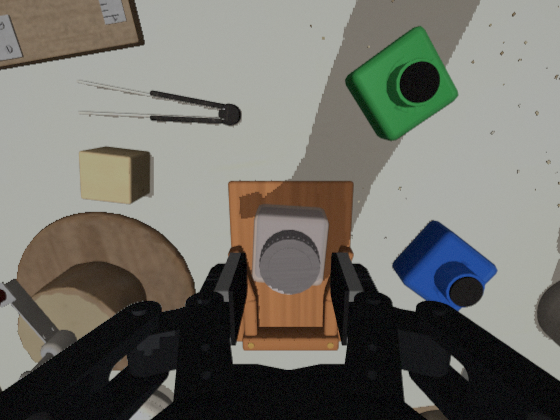

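View pics/side1.png

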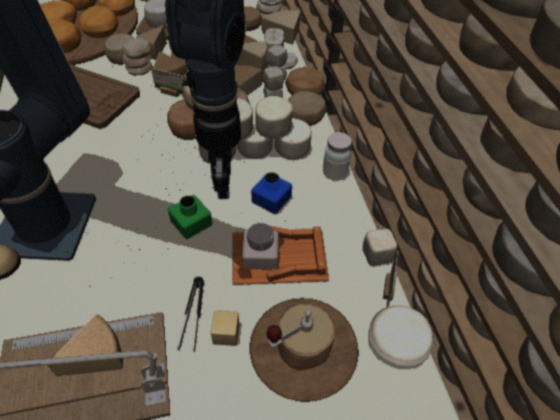

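```bash
python3 -m handwheel '{"travel":[[-1,2,25],[0,0,30],[0,0,30],[0,0,30],[0,0,30],[0,0,30],[0,0,20],[0,0,10],[0,0,0],[0,0,0]],"yaw":[-0.005,0,0,0,0,0,0,0,0,0],"claw":[140,140,140,140,140,140,140,140,140,140]}'
python3 st.py -125 -2 45
python3 - <<'E'
from h import *
for n in("side",): 
  im=get_image(n)["image"];cv2.imwrite(f"pics/{n}2.png",cv2.resize(im[150:320,180:380],None,fx=3.5,fy=3.5,interpolation=cv2.INTER_CUBIC))
E
```

```text
time_s: 4.17
tool_pos: [447.0, -67.0, 45.8]
tcp_rot: [-0.058, 0.998, 0.0, 0.0]
ft_force: [0.5, 0.3, 0.1]
width: 38.5
t 4.17 tcp [447.  -67.   45.8] rest [-144.7   -0.3] yang 1.688 want 1.682 tilt [ 0.  0. -1.] j [-0.3  -0.08 -0.44  1.21  0.   -0.41] w 38.5 F [0.5 0.3 0.1] T [0.02 0.01 0.02]
target [466.8 -66.5  45. ] tooltravel [-19.7  -1.8   0.8]
```

View pics/side2.png

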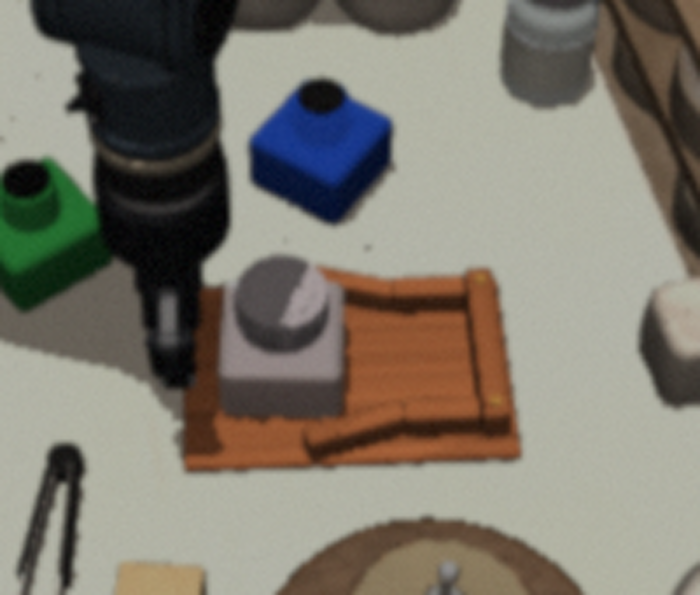

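```bash
python3 -m handwheel '{"travel":[[-3,-0.5,0],[-4,-0.5,0],[-4,-0.5,0],[-4,0,0],[-4,0,0],[-4,0,0],[-4,0,0],[-4,0,0],[-4,0,0],[-3,0,0]],"yaw":[0.004,0,0,0,0,0,0,0,0,0],"claw":[140,140,140,140,140,140,140,140,140,140]}'
python3 st.py -60 -1 45
python3 - <<'E'
from h import *
for n in("side",): 
  im=get_image(n)["image"];cv2.imwrite(f"pics/{n}3.png",cv2.resize(im[150:320,180:380],None,fx=3.5,fy=3.5,interpolation=cv2.INTER_CUBIC))
E
```

```text
time_s: 5.05
tool_pos: [485.2, -64.7, 45.1]
tcp_rot: [-0.056, 0.998, 0.0, -0.0]
ft_force: [-3.9, -0.6, 3.5]
width: 38.7
t 5.05 tcp [485.2 -64.7  45.1] rest [-106.5   -2.2] yang 1.683 want 1.682 tilt [-0.  0. -1.] j [-0.27  0.01 -0.35  1.21  0.   -0.38] w 38.7 F [-3.9 -0.6  3.5] T [-0.04  0.65  0.  ]
target [531.2 -58.3  45. ] tooltravel [-46.5   1.2   0.1]
```

View pics/side3.png

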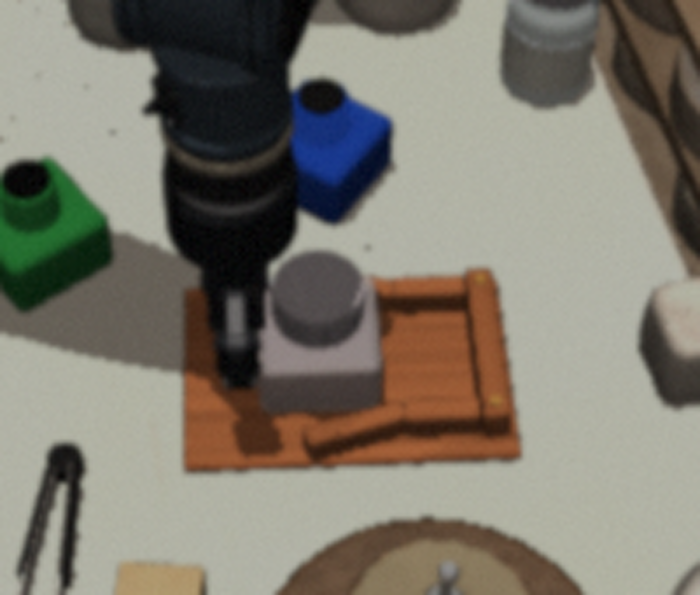

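```bash
python3 -m handwheel '{"travel":[[-4,0,0],[-4,0,0],[-4,0,0],[-4,0,0],[-4,0,0],[-4,0,0],[-4,0,0],[-4,0,0],[-4,0,0],[-4,0,0],[0,0,0]],"yaw":[0,0,0,0,0,0,0,0,0,0,0],"claw":[140,140,140,140,140,140,140,140,140,140,140]}'
python3 st.py -60 -1 45
python3 - <<'E'
from h import *
for n in("side",): 
  im=get_image(n)["image"];cv2.imwrite(f"pics/{n}4.png",cv2.resize(im[150:320,180:380],None,fx=3.5,fy=3.5,interpolation=cv2.INTER_CUBIC))
E
```

```text
time_s: 6.02
tool_pos: [526.0, -60.3, 45.5]
tcp_rot: [-0.056, 0.998, 0.0, 0.001]
ft_force: [-0.2, -0.8, -0.2]
width: 38.4
t 6.02 tcp [526.  -60.3  45.5] rest [-65.5  -2.4] yang 1.683 want 1.682 tilt [ 0.002  0.    -1.   ] j [-0.24  0.11 -0.24  1.21  0.   -0.35] w 38.4 F [-0.2 -0.8 -0.2] T [ 0.06 -0.01 -0.02]
target [531.2 -58.3  45. ] tooltravel [-5.5  1.4  0.5]
```

View pics/side4.png

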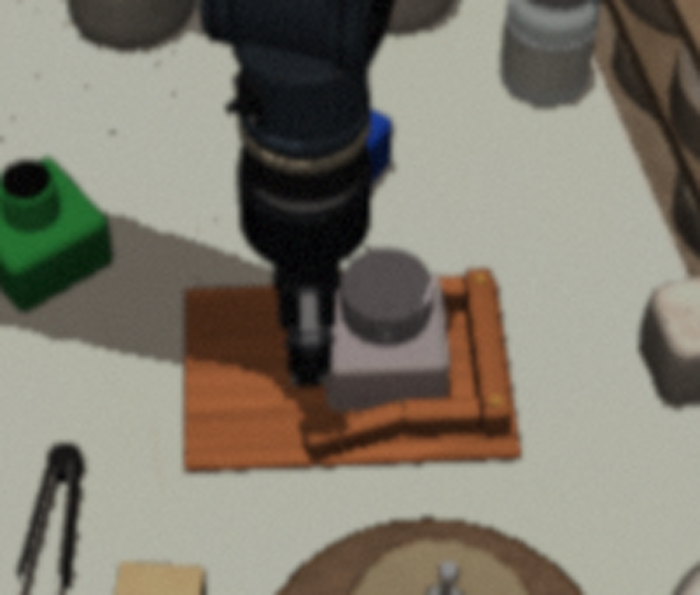

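```bash
python3 -m handwheel '{"travel":[[-2,0,0],[-2,0,0],[-2,0,0],[-2,0,0],[-2,0,0],[0,0,0]],"yaw":[0,0,0,0,0,0],"claw":[140,140,140,140,140,140]}'
python3 st.py -49 -1 45
python3 -m handwheel '{"travel":[[-1,0,0],[-1,0,0],[-1,0,0],[0,0,0]],"yaw":[0,0,0,0],"claw":[140,140,140,140]}'
python3 st.py -49 -1 45
```

```text
time_s: 6.57
tool_pos: [535.2, -59.3, 45.5]
tcp_rot: [-0.056, 0.998, -0.0, 0.0]
ft_force: [-1.8, 0.3, 1.1]
width: 38.1
t 6.57 tcp [535.2 -59.3  45.5] rest [-56.2  -2.4] yang 1.683 want 1.682 tilt [ 0.001  0.    -1.   ] j [-0.24  0.14 -0.22  1.22  0.   -0.35] w 38.1 F [-1.8  0.3  1.1] T [-0.05  0.37  0.02]
target [542.2 -57.1  45. ] tooltravel [-7.2  1.4  0.5]
time_s: 6.9
tool_pos: [537.8, -58.9, 45.3]
tcp_rot: [-0.056, 0.998, 0.0, 0.0]
ft_force: [-3.5, 0.9, 2.5]
width: 38.2
t 6.9 tcp [537.8 -58.9  45.3] rest [-53.6  -2.4] yang 1.683 want 1.682 tilt [ 0.  0. -1.] j [-0.23  0.15 -0.21  1.22  0.   -0.35] w 38.2 F [-3.5  0.9  2.5] T [-0.05  0.51  0.06]
target [542.2 -57.1  45. ] tooltravel [-4.6  1.4  0.3]
```

```bash
python3 -m handwheel '{"travel":[[-1,0,0],[-1,0,0],[-1,0,0],[0,0,0]],"yaw":[0,0,0,0],"claw":[140,140,140,140]}'
python3 st.py
python3 - <<'E'
from h import *
for n in("side",): 
  im=get_image(n)["image"];cv2.imwrite(f"pics/{n}5.png",cv2.resize(im[150:320,180:380],None,fx=3.5,fy=3.5,interpolation=cv2.INTER_CUBIC))
E
```

```text
time_s: 7.23
tool_pos: [540.8, -58.6, 45.3]
tcp_rot: [-0.056, 0.998, 0.0, 0.0]
ft_force: [-2.0, -0.2, 1.6]
width: 38.3
t 7.23 tcp [540.8 -58.6  45.3] rest [-50.5  -2.4] yang 1.683 want 1.682 tilt [ 0.  0. -1.] j [-0.23  0.15 -0.2   1.22  0.   -0.34] w 38.3 F [-2.  -0.2  1.6] T [-0.08  0.55 -0.  ]
```

View pics/side5.png

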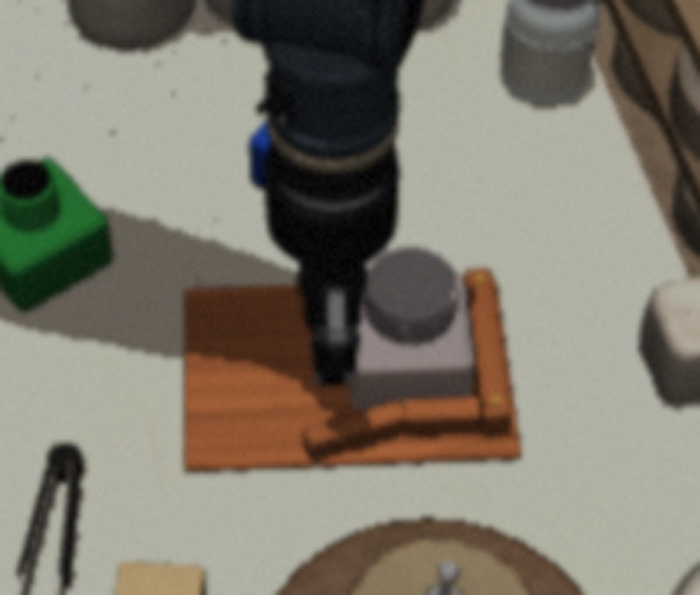

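```bash
python3 -m handwheel '{"travel":[[-1,0,0],[0,0,0]],"yaw":[0,0],"claw":[140,140]}'
python3 -m handwheel '{"travel":[[-1,0,0],[0,0,0]],"yaw":[0,0],"claw":[140,140]}'
python3 st.py
```

```text
time_s: 7.45
tool_pos: [541.7, -58.5, 45.3]
tcp_rot: [-0.056, 0.998, -0.0, 0.0]
ft_force: [-3.0, -0.2, 1.6]
width: 38.7
time_s: 7.62
tool_pos: [542.7, -58.4, 45.3]
tcp_rot: [-0.056, 0.998, 0.0, 0.0]
ft_force: [-2.1, -0.0, 1.4]
width: 38.5
t 7.62 tcp [542.7 -58.4  45.3] rest [-48.6  -2.4] yang 1.683 want 1.682 tilt [ 0.  0. -1.] j [-0.23  0.16 -0.19  1.22  0.   -0.34] w 38.5 F [-2.1 -0.   1.4] T [-0.09  0.51 -0.07]
```

```bash
python3 -m handwheel '{"travel":[[-1,0,0],[0,0,0]],"yaw":[0,0],"claw":[140,140]}'
python3 -m handwheel '{"travel":[[-1,0,0],[0,0,0]],"yaw":[0,0],"claw":[140,140]}'
python3 -m handwheel '{"travel":[[-1,0,0],[0,0,0]],"yaw":[0,0],"claw":[140,140]}'
python3 st.py
```

```text
time_s: 7.78
tool_pos: [543.7, -58.3, 45.2]
tcp_rot: [-0.056, 0.998, 0.0, 0.0]
ft_force: [-3.4, -0.9, 0.5]
width: 38.9
time_s: 7.95
tool_pos: [544.1, -58.2, 45.2]
tcp_rot: [-0.056, 0.998, -0.0, -0.001]
ft_force: [-4.3, -1.5, 3.0]
width: 39.0
time_s: 8.12
tool_pos: [544.1, -58.2, 45.3]
tcp_rot: [-0.056, 0.998, -0.0, -0.002]
ft_force: [-7.2, -1.2, 4.3]
width: 38.7
t 8.12 tcp [544.1 -58.2  45.3] rest [-47.2  -2.3] yang 1.683 want 1.682 tilt [-0.003 -0.    -1.   ] j [-0.23  0.16 -0.19  1.22 -0.   -0.34] w 38.7 F [-7.2 -1.2  4.3] T [-0.23  1.35 -0.03]
```

```bash
python3 -m handwheel '{"travel":[[-1,0,0],[-1,0,0],[0,0,0],[0,0,0]],"yaw":[0,0,0,0],"claw":[140,140,140,140]}'
python3 st.py
python3 - <<'E'
from h import *
a=[]
for n,r in(("side",(190,300,220,350)),("top",(140,260,240,350))): 
  im=get_image(n)["image"];a.append(cv2.resize(im[r[0]:r[1],r[2]:r[3]],(400,400),interpolation=cv2.INTER_CUBIC))
cv2.imwrite("pics/c6.png",np.hstack(a))
E
```

```text
time_s: 8.45
tool_pos: [544.1, -58.1, 45.3]
tcp_rot: [-0.056, 0.998, -0.0, -0.004]
ft_force: [-12.6, -0.7, 8.6]
width: 38.6
t 8.45 tcp [544.1 -58.1  45.3] rest [-47.2  -2.3] yang 1.682 want 1.682 tilt [-0.007 -0.001 -1.   ] j [-0.23  0.17 -0.18  1.23 -0.   -0.34] w 38.6 F [-12.6  -0.7   8.6] T [-0.28  2.24 -0.08]
```

View pics/c6.png

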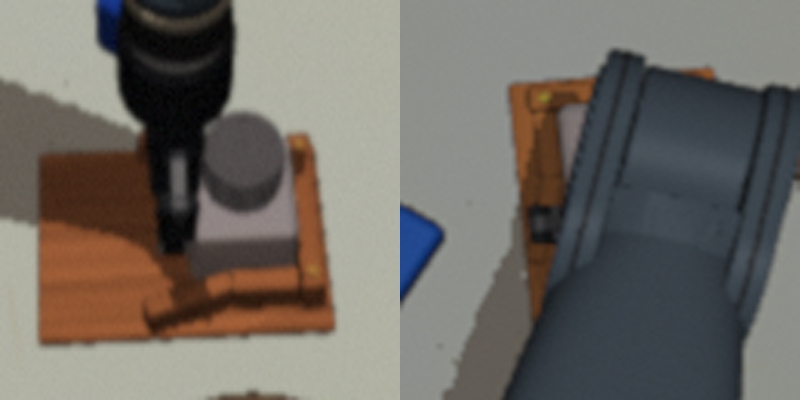

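```bash
python3 -m handwheel '{"travel":[[3,0,0],[5,0,0],[6,0,0],[6,0,0],[0,0,-20],[0,0,-30],[0,0,-30],[0,0,-30],[0,0,-30],[0,0,0],[0,0,0]],"yaw":[0,0,0,0,0,0,0,0,0,0,0],"claw":[140,140,140,140,140,140,0,0,0,0,0]}'
python3 st.py 0 0 150
cat > w.py <<'E'
from h import *
import sys
d=get_image("wrist");rest=np.load("rest.npy");np.save("wd.npy",d,allow_pickle=True)
o=d["image"].copy()
for m in masks_of("wrist","lid"): print("lid",round(m["score"],2),m["bbox"])
for B,c in((box(-145,63,-70,70,8,8),(0,255,0)),(box(38,38,-60,60,34,34),(255,255,0)),(box(-10,38,39.5,39.5,30,30),(255,0,0)),(box(-10,38,-39.5,-39.5,30,30),(255,0,0)),(box(-38,38,-38,38,58,58),(0,0,255)),(cyl(28,92,92),(0,255,255))):
    h=cv2.convexHull(proj(d,tf(rest,B)).astype(np.float32)).astype(np.int32); cv2.polylines(o,[h],True,c,1)
cv2.imwrite(sys.argv[1],np.vstack([o]));cv2.imwrite(sys.argv[1][:-4]+"r.png",d["image"])
E
python3 w.py pics/w7.png
```

```text
time_s: 9.47
tool_pos: [529.5, -60.5, 188.3]
tcp_rot: [-0.056, 0.998, -0.001, 0.003]
ft_force: [-0.2, 0.4, -0.6]
width: 85.5
t 9.47 tcp [529.5 -60.5 188.3] rest [-62.  -3.] yang 1.683 want 1.682 tilt [ 0.007 -0.001 -1.   ] j [-0.24  0.06 -0.02  1.49  0.   -0.35] w 85.5 F [-0.2  0.4 -0.6] T [-0.05  0.01 -0.02]
target [590.8 -50.6 150. ] tooltravel [-61.7   3.   38.7]
lid 0.77 [254.7, 253.4, 76.3, 79.5]
```

View pics/w7.png

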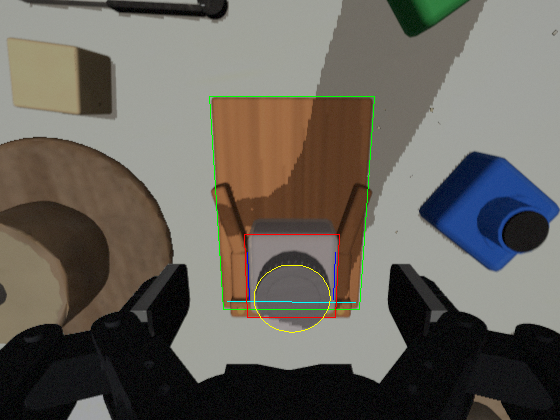

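```bash
python3 -m handwheel '{"travel":[[-12,0.6,0],[-12,0.6,0],[-12,0.6,0],[-12,0.6,0],[-12,0.6,0],[-2,0,20],[0,0,18],[0,0,0],[0,0,0]],"yaw":[0,0,0,0,0,0,0,0,0],"claw":[0,0,0,0,0,0,0,0,0]}'
python3 st.py 0 0 80
python3 w.py pics/w8.png
python3 - <<'E'
from h import *
a=get_image("side")["image"];cv2.imwrite("pics/s8.png",cv2.resize(a[170:310,210:360],None,fx=4,fy=4,interpolation=cv2.INTER_CUBIC))
E
```

```text
time_s: 10.32
tool_pos: [586.6, -49.7, 143.8]
tcp_rot: [-0.056, 0.998, 0.001, -0.003]
ft_force: [-0.2, 0.6, 0.4]
width: 85.6
t 10.32 tcp [586.6 -49.7 143.8] rest [-4.1  1.4] yang 1.683 want 1.682 tilt [-0.007  0.002 -1.   ] j [-0.2   0.22  0.08  1.44  0.   -0.31] w 85.6 F [-0.2  0.6  0.4] T [ 0.01 -0.06  0.01]
target [590.8 -50.6  80. ] tooltravel [-4.5 -1.6 63.7]
lid 0.58 [236.2, 193.5, 100.0, 102.0]
```

View pics/w8.png

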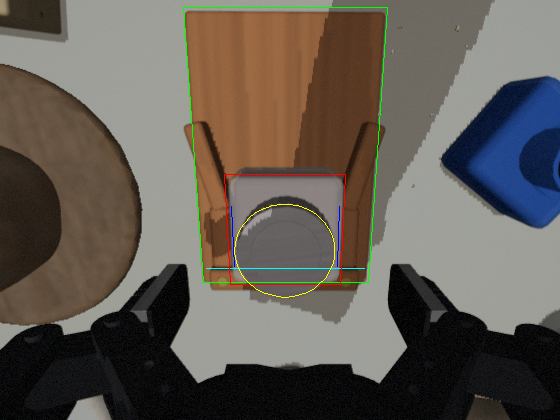

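View pics/s8.png

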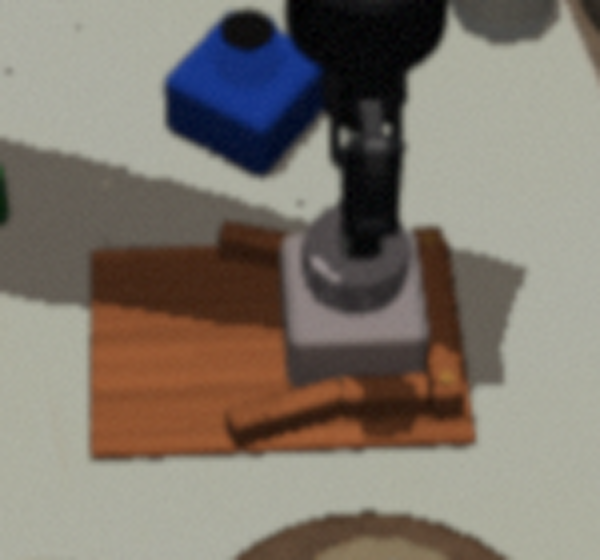

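```bash
python3 -m handwheel '{"travel":[[0,0,0],[0,0,0]],"yaw":[0,0],"claw":[0,0]}'
python3 st.py 0 0 80
python3 w.py pics/w9.png
python3 - <<'E'
from h import *
d=np.load("wd.npy",allow_pickle=True).item();cv2.imwrite("pics/w9c.png",cv2.resize(d["image"][150:320,180:400],None,fx=3.5,fy=3.5,interpolation=cv2.INTER_CUBIC))
E
```

```text
time_s: 10.63
tool_pos: [589.5, -50.3, 148.7]
tcp_rot: [-0.056, 0.998, -0.0, 0.001]
ft_force: [-0.8, -0.6, -0.6]
width: 85.2
t 10.63 tcp [589.5 -50.3 148.7] rest [-1.2  0.4] yang 1.683 want 1.682 tilt [ 0.002 -0.    -1.   ] j [-0.2   0.22  0.09  1.44  0.   -0.31] w 85.2 F [-0.8 -0.6 -0.6] T [-0.04 -0.01 -0.03]
target [590.8 -50.6  80. ] tooltravel [-1.  -0.4 68.7]
lid 0.55 [239.3, 188.9, 97.3, 97.3]
```

View pics/w9.png

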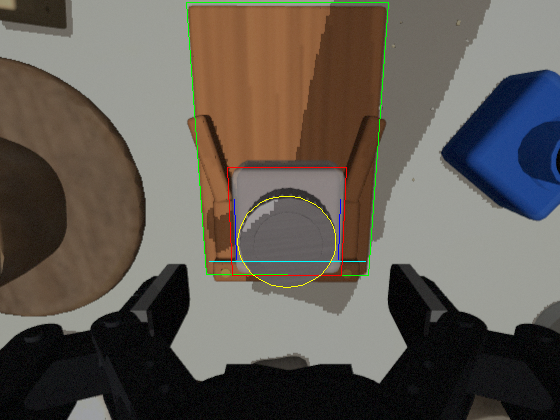

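View pics/w9c.png

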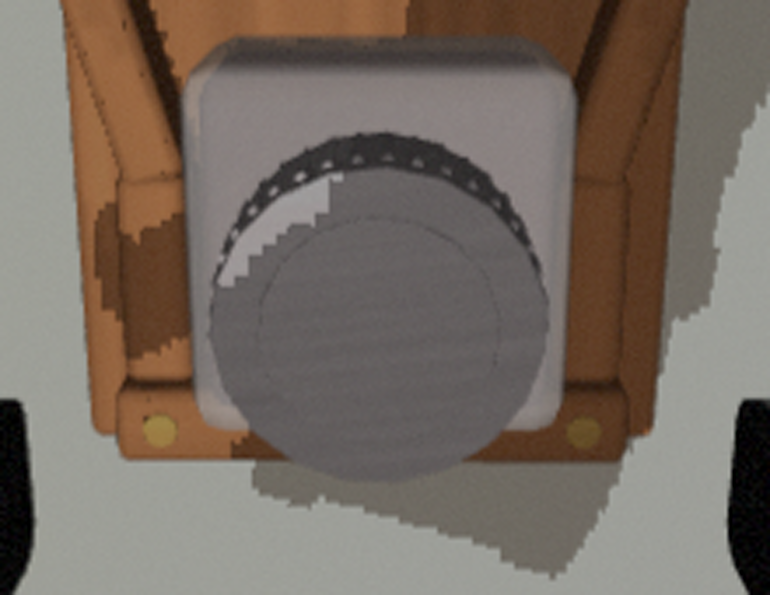

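```bash
python3 - <<'E'
from h import *
d=np.load("wd.npy",allow_pickle=True).item();rest=np.load("rest.npy")
p=back(d,(287.8,242.4),92);c,s=np.cos(rest[2]),np.sin(rest[2]);v=p[:2]-rest[:2];print(p,c*v[0]+s*v[1],-s*v[0]+c*v[1])
for x in(210,548): print(back(d,(180+x/3.5-.5,242.4),92))
E
```

```text
[589.9725427  -50.21991089  92.        ] -0.7346287442756366 0.49348758132981063
[593.05885231 -77.64565431  92.        ]
[586.88917396 -22.82030082  92.        ]
```

```bash
python3 -m handwheel '{"travel":[[-0.5,0,12],[0,0,12],[0,0,12],[0,0,12],[0,0,10],[0,0,8],[0,0,2.5],[0,0,0],[0,0,0],[0,0,0]],"yaw":[0,0,0,0,0,0,0,0,0,0],"claw":[0,0,0,0,0,0,0,0,0,0]}'
python3 st.py 0 0 80
python3 - <<'E'
from h import *
a=get_image("side")["image"];b=get_image("wrist")["image"];cv2.imwrite("pics/s10.png",np.hstack([cv2.resize(a[170:310,210:360],(400,373),interpolation=cv2.INTER_CUBIC),cv2.resize(b,(400,373))]))
E
```

```text
time_s: 11.57
tool_pos: [590.1, -50.3, 79.7]
tcp_rot: [-0.056, 0.998, -0.0, 0.001]
ft_force: [-0.8, -0.7, -0.3]
width: 85.6
t 11.57 tcp [590.1 -50.3  79.7] rest [-0.6  0.4] yang 1.683 want 1.682 tilt [ 0.002 -0.    -1.   ] j [-0.2   0.25 -0.02  1.3   0.   -0.31] w 85.6 F [-0.8 -0.7 -0.3] T [ 0.01 -0.01  0.01]
target [590.8 -50.6  80. ] tooltravel [-0.6 -0.4 -0.3]
```

View pics/s10.png

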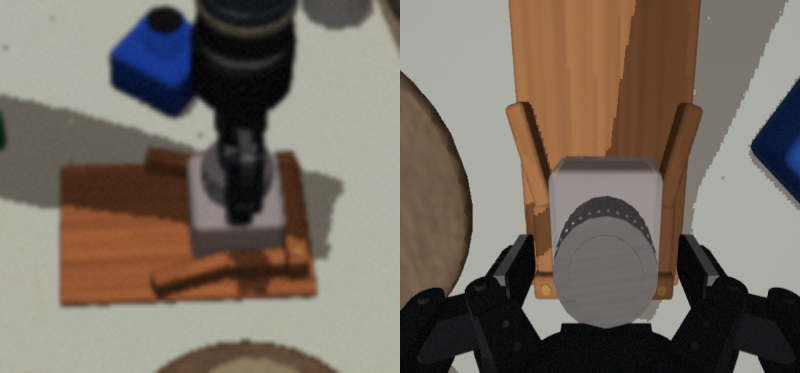

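```bash
python3 -m handwheel '{"travel":[[0,0,0],[0,0,0],[0,0,0],[0,0,0],[0,0,0],[0,0,0],[0,0,0],[0,0,0]],"yaw":[0,0,0,0,0,0,0,0],"claw":[60,120,180,255,255,255,255,255]}' 60
python3 st.py 0 0 80
```

```text
time_s: 12.33
tool_pos: [589.8, -50.6, 79.9]
tcp_rot: [-0.056, 0.998, -0.001, 0.001]
ft_force: [-1.8, -2.2, 5.5]
width: 55.0
t 12.33 tcp [589.8 -50.6  79.9] rest [-1.   0.1] yang 1.683 want 1.682 tilt [ 0.001 -0.001 -1.   ] j [-0.2   0.25 -0.02  1.3  -0.   -0.31] w 55.0 F [-1.8 -2.2  5.5] T [-0.41  0.28 -0.03]
target [590.8 -50.6  80. ] tooltravel [-1.  -0.1 -0.1]
```

```bash
python3 -m handwheel '{"travel":[[0,0,0],[0,0,0],[0,0,0],[0,0,0],[0,0,0],[0,0,0],[0,0,0]],"yaw":[-0.05,-0.05,-0.05,-0.05,-0.05,-0.05,0],"claw":[255,255,255,255,255,255,255]}'
python3 st.py
python3 - <<'E'
from h import *
a=get_image("side")["image"];b=get_image("wrist")["image"];cv2.imwrite("pics/s11.png",np.hstack([cv2.resize(a[170:310,210:360],(400,373),interpolation=cv2.INTER_CUBIC),cv2.resize(b,(400,373))]))
E
```

```text
time_s: 12.92
tool_pos: [590.2, -50.9, 79.9]
tcp_rot: [-0.205, 0.979, -0.001, 0.001]
ft_force: [-1.6, -1.9, 5.0]
width: 55.0
t 12.92 tcp [590.2 -50.9  79.9] rest [-0.6 -0.2] yang 1.984 want 1.682 tilt [ 0.002 -0.002 -1.   ] j [-0.2   0.25 -0.02  1.3  -0.   -0.61] w 55.0 F [-1.6 -1.9  5. ] T [-0.62  0.08  0.12]
```

View pics/s11.png

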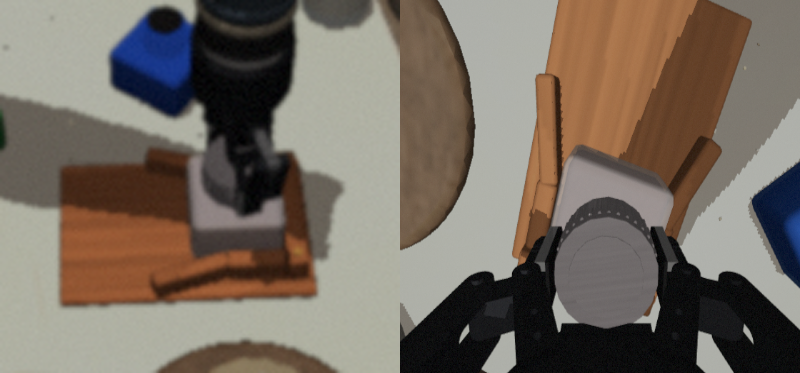

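```bash
python3 -m handwheel '{"travel":[[0,0,0],[0,0,0],[0,0,0],[0,0,0],[0,0,0],[0,0,0],[0,0,0],[0,0,0],[0,0,0],[0,0,0],[0,0,0]],"yaw":[-0.05,-0.05,-0.05,-0.05,-0.05,-0.05,-0.05,-0.05,-0.05,-0.05,0],"claw":[255,255,255,255,255,255,255,255,255,255,255]}'
python3 st.py
python3 - <<'E'
from h import *
b=get_image("wrist")["image"];cv2.imwrite("pics/s12.png",cv2.resize(b[140:400,150:420],None,fx=2.2,fy=2.2,interpolation=cv2.INTER_CUBIC))
E
```

```text
time_s: 13.93
tool_pos: [590.1, -51.8, 80.4]
tcp_rot: [-0.44, 0.898, -0.002, 0.0]
ft_force: [-1.8, -4.2, 6.9]
width: 54.9
t 13.93 tcp [590.1 -51.8  80.4] rest [-0.8 -1.1] yang 2.482 want 1.682 tilt [ 0.002 -0.004 -1.   ] j [-0.2   0.25 -0.02  1.3  -0.   -1.11] w 54.9 F [-1.8 -4.2  6.9] T [-0.86  0.35  0.03]
```

View pics/s12.png

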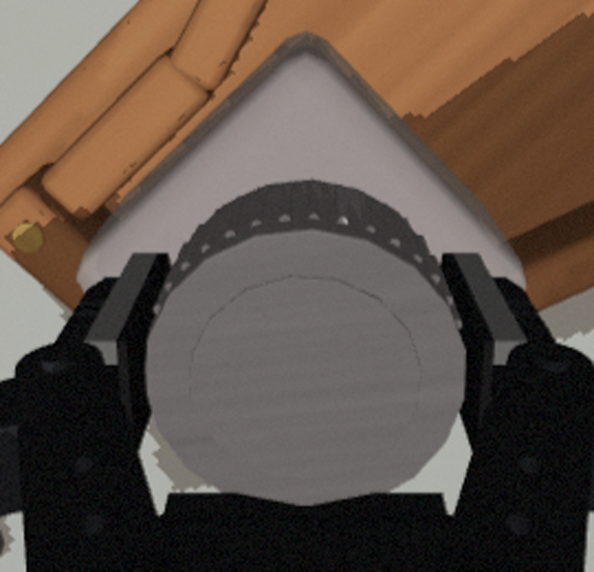

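```bash
python3 -m handwheel '{"travel":[[0,0,0],[0,0,0],[0,0,0],[0,0,0],[0,0,0],[0,0,0],[0,0,0],[0,0,0]],"yaw":[-0.05,-0.05,-0.05,-0.05,-0.04,-0.02,0,0],"claw":[255,255,255,255,255,255,255,255]}'
python3 st.py
python3 - <<'E'
from h import *
b=get_image("wrist")["image"];cv2.imwrite("pics/s13.png",cv2.resize(b[140:400,150:420],None,fx=2.2,fy=2.2,interpolation=cv2.INTER_CUBIC))
E
```

```text
time_s: 14.65
tool_pos: [591.0, -52.2, 81.2]
tcp_rot: [-0.552, 0.834, -0.003, 0.0]
ft_force: [-2.5, -5.5, 7.4]
width: 54.6
t 14.65 tcp [591.  -52.2  81.2] rest [ 0.  -1.6] yang 2.741 want 1.682 tilt [ 0.004 -0.004 -1.   ] j [-0.2   0.25 -0.02  1.3  -0.   -1.37] w 54.6 F [-2.5 -5.5  7.4] T [-1.    0.18  0.02]
```

View pics/s13.png

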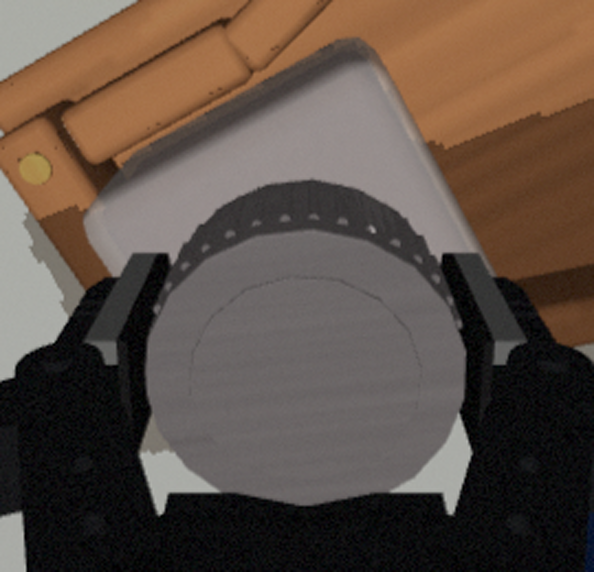

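```bash
python3 -m handwheel '{"travel":[[0,0,-2],[0,0,-2],[0,0,0],[0,0,0]],"yaw":[0,0,0,0],"claw":[255,255,255,255]}'
python3 st.py
python3 - <<'E'
from h import *
a=get_image("side")["image"];b=get_image("wrist")["image"];cv2.imwrite("pics/s14.png",np.hstack([cv2.resize(a[170:310,210:360],(400,373),interpolation=cv2.INTER_CUBIC),cv2.resize(b,(400,373))]))
E
```

```text
time_s: 15.03
tool_pos: [590.4, -51.6, 83.1]
tcp_rot: [-0.552, 0.834, -0.002, 0.0]
ft_force: [2.1, -5.2, 2.7]
width: 54.5
t 15.03 tcp [590.4 -51.6  83.1] rest [-0.5 -0.9] yang 2.741 want 1.682 tilt [ 0.002 -0.003 -1.   ] j [-0.2   0.25 -0.01  1.31 -0.   -1.37] w 54.5 F [ 2.1 -5.2  2.7] T [-1.19 -0.37 -0.05]
```

View pics/s14.png

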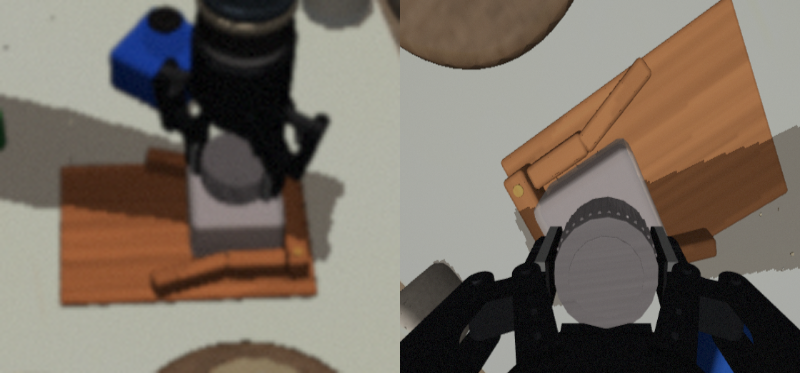

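```bash
python3 -m handwheel '{"travel":[[0.8,-0.4,0],[0.2,0,0],[0,0,-1.5],[0,0,-1.5],[0,0,0],[0,0,0]],"yaw":[0,0,0,0,0,0],"claw":[255,255,255,255,255,255]}'
python3 st.py
python3 - <<'E'
from h import *
a=get_image("side")["image"];cv2.imwrite("pics/s15.png",cv2.resize(a[170:310,210:360],None,fx=4,fy=4,interpolation=cv2.INTER_CUBIC))
E
```

```text
time_s: 15.63
tool_pos: [589.0, -50.7, 85.1]
tcp_rot: [-0.553, 0.833, 0.001, -0.0]
ft_force: [2.2, -2.8, -1.0]
width: 55.0
t 15.63 tcp [589.  -50.7  85.1] rest [-1.8  0.1] yang 2.743 want 1.682 tilt [-0.001  0.001 -1.   ] j [-0.2   0.25 -0.01  1.32  0.   -1.37] w 55.0 F [ 2.2 -2.8 -1. ] T [-0.49 -0.4  -0.03]
```

View pics/s15.png

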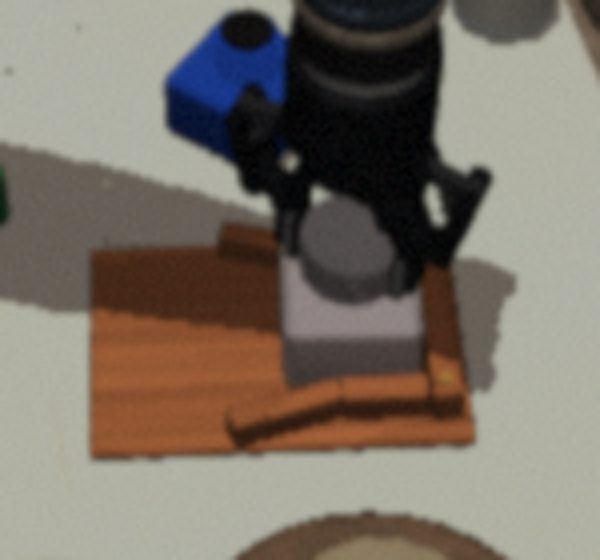

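```bash
python3 -m handwheel '{"travel":[[-0.3,-0.7,0],[-0.3,-0.7,0],[0,0,0]],"yaw":[0,0,0],"claw":[255,255,255]}'
python3 st.py
python3 - <<'E'
from h import *
d=get_image("side");a=d["image"];rest=np.load("rest.npy")
b=cv2.resize(a[170:310,210:360],None,fx=4,fy=4,interpolation=cv2.INTER_CUBIC)
cv2.imwrite("pics/s16.png",b)
s8=cv2.imread("pics/s8.png")
# jar front face corner patches
for nm,(x0,y0,x1,y1) in dict(jar=(270,320,440,400),rest=(90,400,260,460),stop=(400,370,480,440)).items():
    A=cv2.cvtColor(s8[y0:y1,x0:x1],cv2.COLOR_BGR2GRAY).astype(np.float32);B=cv2.cvtColor(b[y0:y1,x0:x1],cv2.COLOR_BGR2GRAY).astype(np.float32)
    print(nm,cv2.phaseCorrelate(A,B,cv2.createHanningWindow(A.shape[::-1],cv2.CV_32F)))
p=proj(d,tf(rest,[[0,-38,8],[1,-38,8],[0,-38,9]])); print("px per mm *4",4*(p[1]-p[0]),4*(p[2]-p[0]))
E
```

```text
time_s: 15.93
tool_pos: [590.2, -50.7, 85.2]
tcp_rot: [-0.553, 0.833, 0.001, -0.001]
ft_force: [0.4, -1.2, -1.4]
width: 55.1
t 15.93 tcp [590.2 -50.7  85.2] rest [-0.6 -0. ] yang 2.743 want 1.682 tilt [-0.002  0.001 -1.   ] j [-0.2   0.25 -0.    1.32  0.   -1.37] w 55.1 F [ 0.4 -1.2 -1.4] T [-0.34 -0.1  -0.01]
jar ((-0.1836029786257427, -0.0345373884882747), 0.3136085526148478)
rest ((-0.11193562232617182, 0.44280950865588053), 0.3695116357450132)
stop ((0.18661979503958293, -0.0583678175770288), 0.4146041618453132)
px per mm *4 [ 1.82519524 -0.07414727] [ 0.08402285 -1.02144942]
```

```bash
python3 -m handwheel '{"travel":[[0,0,-2],[0,0,-3],[0,0,-3],[0,0,-3],[0,0,0]],"yaw":[0,0,0,0,0],"claw":[255,255,255,255,255]}'
python3 st.py
python3 - <<'E'
from h import *
b=cv2.resize(get_image("side")["image"][170:310,210:360],None,fx=4,fy=4,interpolation=cv2.INTER_CUBIC)
cv2.imwrite("pics/s17.png",b)
s8=cv2.imread("pics/s8.png")
x0,y0,x1,y1=270,320,440,400
A=cv2.cvtColor(s8[y0:y1,x0:x1],cv2.COLOR_BGR2GRAY).astype(np.float32);B=cv2.cvtColor(b[y0:y1,x0:x1],cv2.COLOR_BGR2GRAY).astype(np.float32)
print(cv2.phaseCorrelate(A,B,cv2.createHanningWindow(A.shape[::-1],cv2.CV_32F)))
E
```

```text
time_s: 16.4
tool_pos: [590.9, -50.9, 97.9]
tcp_rot: [-0.553, 0.833, 0.0, 0.0]
ft_force: [-1.1, -1.1, 0.9]
width: 54.8
t 16.4 tcp [590.9 -50.9  97.9] rest [ 0.1 -0.3] yang 2.743 want 1.682 tilt [ 0.  0. -1.] j [-0.2   0.24  0.01  1.34  0.   -1.37] w 54.8 F [-1.1 -1.1  0.9] T [-0.1   0.31 -0.03]
((-0.15042979720517735, -0.5780193001242324), 0.355653252336714)
```

View pics/s17.png

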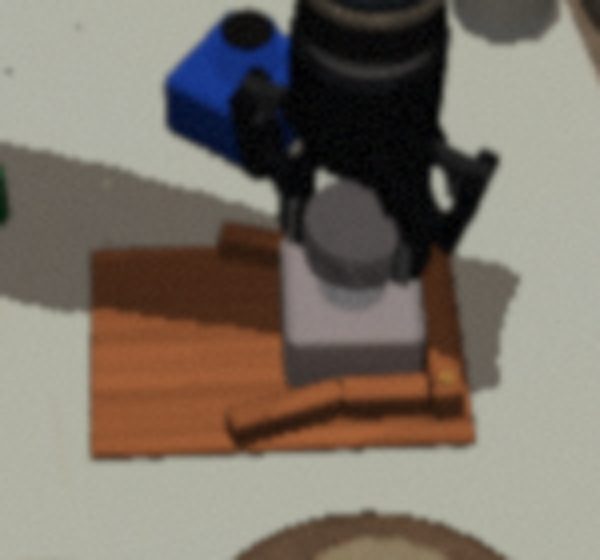

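The lid has come up and the glass neck shows below it. The jar hasn't moved, so I'll keep lifting.

```bash
python3 -m handwheel '{"travel":[[0,0,-3],[0,0,-4],[0,0,-4],[0,0,-4],[0,0,-4],[0,0,-4],[0,0,-4],[0,0,-2],[0,0,-1],[0,0,0],[0,0,0],[0,0,0]],"yaw":[0,0,0,0,0,0,0,0,0,0,0,0],"claw":[255,255,255,255,255,255,255,255,255,255,255,255]}'
python3 -m handwheel '{"travel":[[0,0,0],[0,0,0],[0,0,0],[0,0,0],[0,0,0],[0,0,0]],"yaw":[0,0,0,0,0,0],"claw":[255,255,255,255,255,255]}'
python3 st.py
python3 - <<'E'
from h import *
d=get_image("side");rest=np.load("rest.npy");o=d["image"]
b=cv2.resize(o[170:310,210:360],None,fx=4,fy=4,interpolation=cv2.INTER_CUBIC)
cv2.imwrite("pics/s18.png",b)
s8=cv2.imread("pics/s8.png")
x0,y0,x1,y1=270,320,440,400
A=cv2.cvtColor(s8[y0:y1,x0:x1],cv2.COLOR_BGR2GRAY).astype(np.float32);B=cv2.cvtColor(b[y0:y1,x0:x1],cv2.COLOR_BGR2GRAY).astype(np.float32)
print(cv2.phaseCorrelate(A,B,cv2.createHanningWindow(A.shape[::-1],cv2.CV_32F)))
w=get_image("wrist")["image"];cv2.imwrite("pics/w18.png",w)
E
```

```text
time_s: 17.45
tool_pos: [590.7, -51.2, 126.5]
tcp_rot: [-0.553, 0.833, 0.0, -0.0]
ft_force: [0.0, -0.1, -0.4]
width: 54.8
time_s: 17.95
tool_pos: [590.9, -51.2, 126.8]
tcp_rot: [-0.553, 0.833, -0.0, 0.0]
ft_force: [0.6, 0.2, -0.2]
width: 54.9
t 17.95 tcp [590.9 -51.2 126.8] rest [ 0.1 -0.6] yang 2.743 want 1.682 tilt [ 0.  0. -1.] j [-0.2   0.23  0.06  1.4   0.   -1.37] w 54.9 F [ 0.6  0.2 -0.2] T [-0.04 -0.02 -0.06]
((-0.5272403298948518, 0.13930693625076174), 0.3042020094394684)
```

View pics/s18.png

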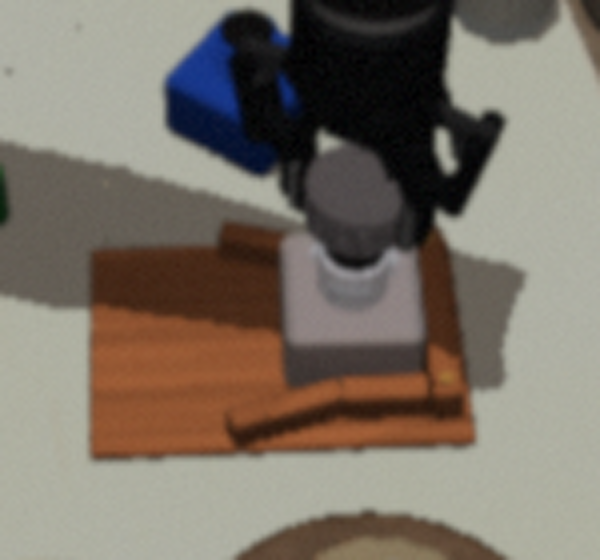

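View pics/w18.png

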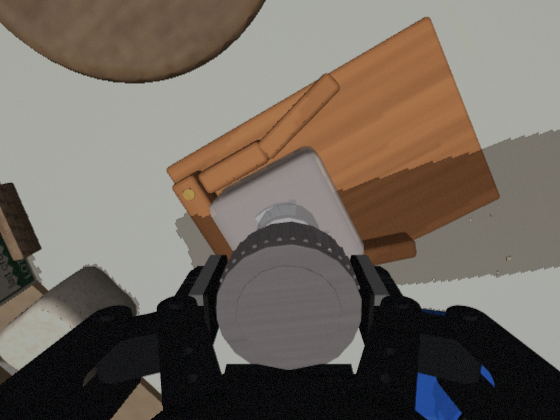

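```bash
cat > w2.py <<'E'
from h import *
import sys
d=get_image("wrist");rest=np.load("rest.npy");S=4
def ov(o,p,B,c,x0,y0):
    h=cv2.convexHull(((proj(d,tf(p,B))+.5-[x0,y0])*S).astype(np.float32)).astype(np.int32); cv2.polylines(o,[h],True,c,1)
x0,y0,x1,y1=165,125,360,270
raw=cv2.resize(d["image"][y0:y1,x0:x1],None,fx=S,fy=S,interpolation=cv2.INTER_CUBIC);o=raw.copy()
ov(o,rest,box(-38,38,-38,38,58,58),(0,0,255),x0,y0)
for s in(1,-1): ov(o,rest,box(-10,38,s*39.5,s*39.5,30,30),(255,0,0),x0,y0)
ov(o,rest,box(38,38,-50,50,34,34),(255,255,0),x0,y0)
cv2.imwrite("pics/w19.png",o);cv2.imwrite("pics/w19r.png",raw)
E
python3 w2.py
```

```text
(no output)
```

View pics/w19.png

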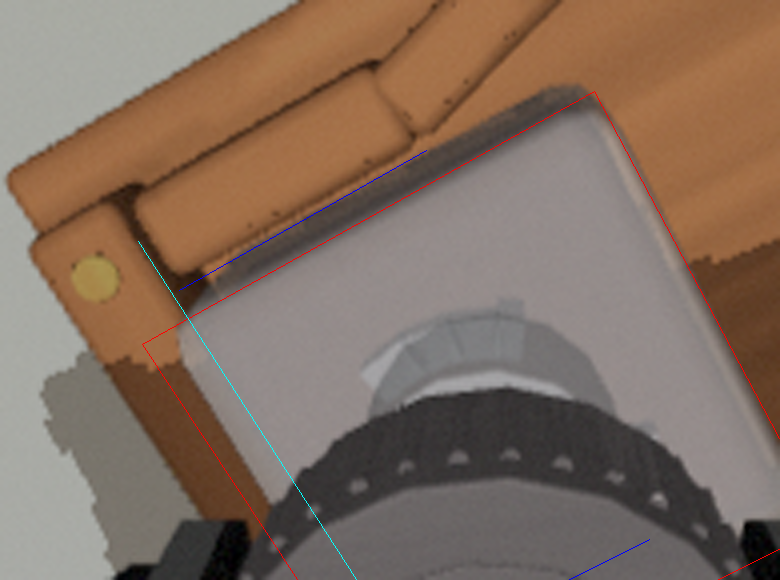

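View pics/w19r.png

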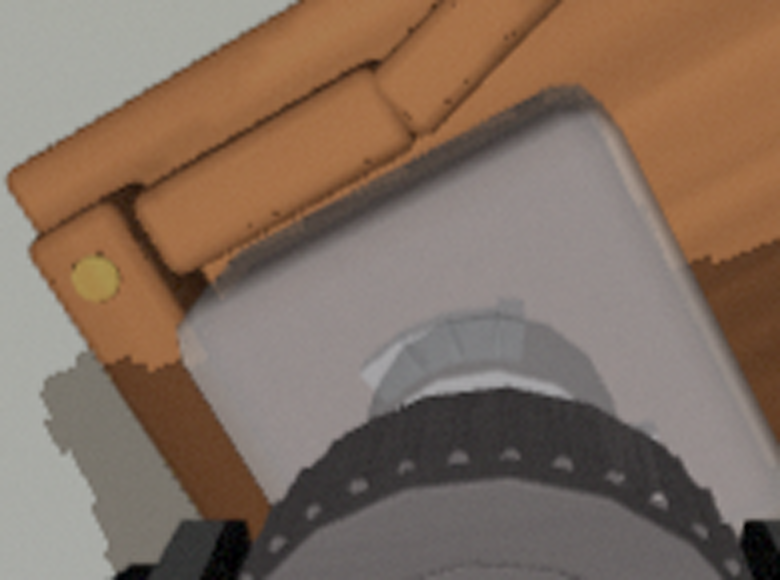

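```bash
python3 - <<'E'
from workcell import *
print(hand_in()); o=get_obs(); print(o["tool_pos"],o["width"],o["ft_force"])
E
```

```text
the job is handed in; nothing more can be done
None
the job is handed in; nothing more can be done
```

I pushed the jar flush against the end stop, unscrewed the lid about 1.06 rad anticlockwise, and lifted it straight up. I handed the job in at about 18 s with the gripper still holding the lid. No verdict came back.

**Seating:** The half-open fingers pushed the jar until the tool stopped against a reaction of about 12 N. In the wrist picture the fitted outline of a seated jar matched to about 1–2 mm. Yaw was within about 0.02 rad.

**Unscrewing:** The lid was gripped at 60 N and turned with the gripper without slipping. I never measured the lid's own starting angle. With the stated 0.08 to 0.26 rad start it should have ended between about 1.1 and 1.3 rad. At the start of the lift I felt up to about 5 N sideways, so I moved the tool slightly to ease it.

**Last checks:**
- **Lid:** upright, its lower rim about 104 mm above the jar's underside. It was within about 1 mm of the rest's centre, gripped at 54.9 mm opening, with wrist forces under 1 N.
- **Jar:** the side pictures showed it less than about 0.5 mm from where the push left it, and not raised. In the last wrist picture its front edge showed a few millimetres short of the fitted outline. I put most of that down to the rounded shoulder, but a shift of 1–2 mm from flush can't be ruled out.
- **Bystanders and look-alikes:** nothing suggested contact, but I did not measure them again at the end.
- **After hand-in:** a state reading was refused, so these figures are from just before it.

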